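Set out gilded fragments for the record photograph

TASK

Set out the carved pieces on the dark photo mat for their record photograph: stand the black socle centred on top of the white support block with the gilded finial centred on top of the socle, and lay the gilded rosette centred on top of the blue support block. Put the colour bar on the mat midway between the two blocks, its long side running from block towards block, and the yellow marker squarely in front of the white block (on the robot's side, centred on it, about 20 mm away from it). Never let the finial or the rosette topple, and leave the bottle and the dish where they are.

Things in the scene. Friction and masses are not known exactly. Their poses are not given: they have to be found in the camera images.
- mat: Dark grey photo mat fixed on the table, 4 mm thick, 185 mm (x) by 340 mm (y). Origin at the underside, exactly midway between the two support blocks; the mat reaches 115 mm from it towards the robot (-x), 70 mm away from it (+x) and 170 mm to either side. Its x axis points away from the robot, its y axis runs along the line through both blocks; its top is at z = 4 mm.
- block_white: White square support block, 90 x 90 mm, 30 mm high, fixed on the mat 115 mm to the left or the right of the mat's origin along the mat's y axis (which side varies). Origin at the centre of its underside, on the mat's top; flat top 30 mm above. Axes parallel to the mat's: -x is its front, the robot's side.
- block_blue: Blue square support block, 90 x 90 mm, 30 mm high, fixed on the mat 115 mm to the other side of the mat's origin. Origin at the centre of its underside, on the mat's top; flat top 30 mm above. Axes parallel to the mat's.
- socle: Black turned socle with two thin gold bands: upright cylinder, diameter 60 mm, 28 mm high, flat top and bottom, loose, about 0.09 kg. Origin at the centre of its underside, z up.
- finial: Gilded acorn-shaped finial, 70 mm high, loose, about 0.1 kg: flat round foot of diameter 40 mm and 8 mm high, dark thin neck of diameter 24 mm, then a body of diameter 44 mm with vertical sides from 30 to 50 mm above the foot's underside (the place to grip), tapering to a small ball on top. Origin at the centre of the foot's underside, z up. It stands upright at the start.
- rosette: Gilded rosette with eight petals: flat disc, diameter 62 mm, 16 mm thick with vertical rim, with a central boss of diameter 24 mm that reaches 24 mm above the underside; loose, about 0.08 kg. Origin at the centre of its underside, z up.
- colourbar: Black colour-reference bar with six colour patches on top, 70 mm long (its x axis), 30 mm wide (y), 16 mm high, loose, about 0.05 kg. Origin at the centre of its underside, z up. It may end either way round.
- marker: Yellow marker block with a black stripe along its top, 24 mm (its x axis) by 50 mm (its y axis, the stripe's direction), 20 mm high, loose, about 0.04 kg. Origin at the centre of its underside, z up. Placed squarely, its 50 mm side is parallel to the white block's front face; it may end either way round.
- bottle: Bystander: amber glass bottle, diameter 52 mm, 110 mm high, standing at the mat's far left. Origin at the centre of its underside.
- dish: Bystander: white ceramic dish, rim diameter 90 mm, 30 mm high, at the robot's right. Origin at the centre of its underside.

How it is judged:
At the end, for the whole second after the job is handed in: All upright, at rest: socle on white block, rosette on blue block (centred to 12 mm), finial on socle (10 mm); bar on mat within 15 mm of the midpoint, 0.2 rad of the blocks' line; marker on mat, 3-37 mm in front of white block, 15 mm sideways, 0.25 rad (horizontal distance between socle and block_white below 0.012 m and z of socle in the frame of block_white between 0.025 and 0.036 m and horizontal distance between finial and socle below 0.01 m and z of finial in the frame of socle between 0.023 and 0.034 m and horizontal distance between rosette and block_blue below 0.012 m and z of rosette in the frame of block_blue between 0.025 and 0.036 m and horizontal distance between colourbar and mat below 0.015 m and height (world z) of each of colourbar, marker below 0.01 m and angle between the x axis of colourbar and the y axis of mat, either way round below 0.2 rad and x of marker in the frame of block_white between -0.094 and -0.06 m and y of marker in the frame of block_white between -0.015 and 0.015 m and angle between the y axis of marker and the y axis of block_white, either way round below 0.25 rad and angle between each of socle, finial, rosette, colourbar, marker's own z axis and vertical below 0.1 rad and linear speed of each of socle, finial, rosette, colourbar, marker below 0.02 m/s and angular speed of each of socle, finial, rosette, colourbar, marker below 0.2 rad/s); the robot touches nothing.
It fails at once if the finial or the rosette topples (angle between any of finial, rosette's own z axis and vertical above 0.7 rad).
It fails at once if the bottle or the dish is moved by more than 15 mm (distance of any of bottle, dish from where it was at the start of the episode above 0.015 m).
It also fails if it takes over 115 s, if anything falls off the work surface, if the arm or the gripper's body presses on something with over 40 N, if the wrist force passes 120 N, or if a joint passes its speed limit or range.

ROBOT

A 6-joint arm with a two-finger parallel gripper is mounted at the origin on the work surface. World frame = base frame: x ahead of the robot, y to its left, z up, the work surface at z = 0. Lengths are in m, angles in rad, forces in N, time in s.
With the tool pointing down it reaches from about 0.35 to 0.775 m from the base axis. Payload 5.5 kg.
Tool frame: the origin (TCP) lies between the finger pads; the fingertips stand 22 mm ahead of it and the grasp point (between the pads) lies 3 mm ahead of it; z points along the fingers, y is the line along which they close (so a half turn about z gives the same grasp; the last joint's range is limited). The gripper opens to 85 mm and grips with 20 to 120 N. Pads are 22 mm wide; open, the fingers measure 114 mm over their backs; the gripper's body (76 mm by 85 mm) begins 54 mm behind the grasp point. The pads swing forward as they close: fully open they stand 13 mm farther back than shut.
Start: joints at [-1.241, 0.313, 0.046, 1.304, 0, 1.431], TCP at [0.26, -0.513, 0.253] pointing down, gripper open.
Joint ranges: [-2.76, 2.76], [-0.86, 1.69], [-1.03, 1.26], [-2.2, 2.34], [-1.47, 1.5], [-3.14, 3.14]. Speed limits (rad/s): [2.57, 2.57, 3.14, 3.14, 3.14, 3.14].

INTERFACE

Orientations are given as a unit quaternion [w, x, y, z].
In Python, from workcell import env gives the robot as it stands.
- The arm moves only by the shell command python3 nudge.py [OPENING] [FORCE], which reads ROWS from standard input. ROWS is a JSON object whose key "deltas" holds a list of rows, 1 to 8 of them, each of 6 numbers: dx, dy, dz in m, then a rotation vector rx, ry, rz in rad; each row is the pose to reach, as a shift and turn from the pose commanded when the command began, along the tool's axes at that moment; what a row does not reach only later rows make up. A row lasts 1/8 s, in which the tool goes at most 0.0625 m and 0.188 rad, less where a joint would pass 70% of its speed; a pose out of reach is approached as far as the arm can. OPENING is the finger opening in m, set as the command begins (- or left out keeps the last). The fingers move at their own pace and stop on an object; FORCE is the grip in N (left out, the last holds). Time passes only in rows, so rows that do not move let the fingers close. It prints the time, the measured TCP pose, the force, the opening and the grip force at its end. Input that does not fit is refused with a message, and nothing moves.
- env.get_state(): the state, without advancing time (a new reading comes with each control period).
- env.read_camera(name): name is "scene" or "side" or "wrist"; returns a dict with "image" (420x560x3 uint8, red, green, blue), "K" (3x3 intrinsics, pixels), "R" (3x3) and "t" (3): a world point X has camera coordinates R X + t. Camera axes: x right, y down, z forward; pixel columns grow to the right and rows downward; lengths in m; the calibration is good to about 2 mm. A picture is of the moment at which its call begins. There is no depth.
- env.hand_in(): hands the job in; it is judged then, once.
The state is a dict: "clock": time; "joint_pos": joint angles; "qvel": joint speeds; "tau": joint torques, N m; "tcp_pos": TCP position; "orientation": TCP orientation; "wrist_force": force on the tool from outside, world axes, zero at the start; "ft_torque": the same for the moment, N m; "finger_gap": finger opening in m; "grip_force": force on a finger pad.
Only numpy, scipy, OpenCV 4.12 (cv2) and the standard library are available. Lean on these libraries where they do the work, as an engineer would, in place of code of your own. Each camera call takes 0.05 s, during which the arm holds its last target. There are 200 camera calls.

## Working session

There is one attempt and no reset: what is moved stays moved. The work goes in short steps, Python scripts to look and compute and a shell command to move; the robot and the scene stay as the last step left them, time stands still between calls to the robot, and variables do not carry over. Pictures are saved under pics/ and viewed, at most 17 in all, crops included, and the job is handed in when it is done.

```bash
ls; mkdir -p pics
python3 - <<'E'
from workcell import env
import cv2
for n in ("scene","side"):
    c=env.read_camera(n); cv2.imwrite(f"pics/{n}0.png",c["image"][:,:,::-1]); print(n,c["K"].tolist(),c["R"].round(4).tolist(),c["t"].round(4).tolist())
print(env.get_state())
E
```

```text
nudge.py
pics
workcell.py
scene [[512.3193587222445, 0.0, 274.2227428919682], [0.0, 512.3193587222445, 212.5114210272106], [0.0, 0.0, 1.0]] [[0.8636, 0.5042, -0.009], [0.4269, -0.7405, -0.5191], [-0.2684, 0.4444, -0.8547]] [-0.4697, -0.2277, 1.4519]
side [[469.5808613009943, 0.0, 280.11929507690706], [0.0, 469.5808613009943, 209.0839102692091], [0.0, 0.0, 1.0]] [[0.9904, -0.1373, 0.0152], [-0.061, -0.5334, -0.8436], [0.124, 0.8346, -0.5367]] [-0.5752, 0.0468, 1.3489]
{'clock': 0.1, 'joint_pos': array([-1.24061281e+00,  3.13945505e-01,  4.50725645e-02,  1.30362315e+00,
       -2.19201610e-05,  1.43119136e+00]), 'qvel': array([ 7.10133521e-05, -1.23996211e-03,  1.51552795e-03, -2.20042687e-04,
        1.85105830e-03,  2.75018859e-04]), 'tau': array([ 1.35974049e-03, -4.81727886e+01,  2.99242187e+01,  1.28778993e-02,
       -1.61746543e-04, -9.93236853e-06]), 'tcp_pos': array([ 0.26014087, -0.51229605,  0.25247835]), 'orientation': array([-8.44982697e-04,  9.72538607e-01,  2.32740059e-01, -9.17724062e-05]), 'wrist_force': array([ 0.42497152,  0.17790115, -0.03550436]), 'ft_torque': array([ 0.01952342, -0.00637223,  0.05616996]), 'grip_force': 0.0, 'finger_gap': 0.08528409450272598}
```
View pics/scene0.png

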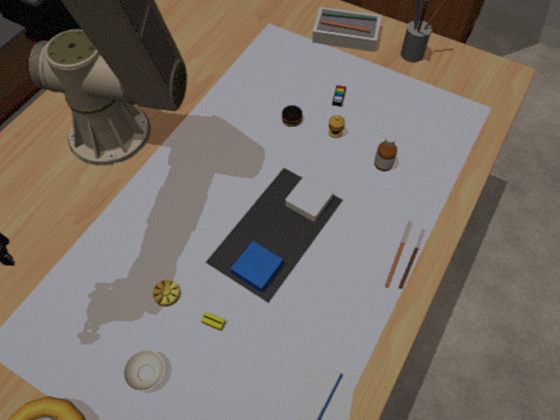

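View pics/side0.png

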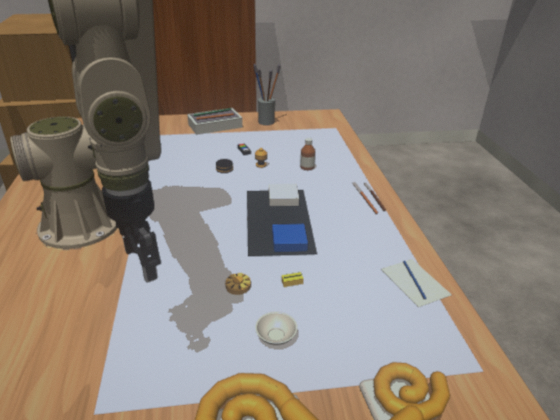

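The scene picture shows the white block near (310,198) and the blue block at (258,265). The socle is at (292,116), the finial at (336,125), the bar at (340,95), the rosette at (166,292), the marker at (213,321), the bottle at (386,155) and the dish at (145,370). Next I'll check enlarged crops, then segment and fit.

Create h.py:
```python
import numpy as np, cv2
from scipy.optimize import minimize
from scipy.spatial.transform import Rotation as Rot
from workcell import env
def cyl(*rz):
    a=np.linspace(0,2*np.pi,40,endpoint=False)
    return np.vstack([np.c_[r*np.cos(a),r*np.sin(a),0*a+z] for r,z in rz])
def box(lx,ly,h,x0=0):
    return np.array([[x0+sx*lx/2,sy*ly/2,z] for sx in(-1,1) for sy in(-1,1) for z in(0,h)])
MODEL=dict(socle=cyl((.03,0),(.03,.028)),rosette=cyl((.031,0),(.031,.016),(.012,.024)),
 colourbar=box(.07,.03,.016),marker=box(.024,.05,.02),block=box(.09,.09,.03),
 finial=cyl((.02,0),(.02,.008),(.022,.03),(.022,.05),(.006,.068)),mat=box(.185,.34,.004,-.0225))
def proj(c,P):
    q=(c["R"]@np.atleast_2d(P).T).T+c["t"]; q=q@np.asarray(c["K"]).T; return q[:,:2]/q[:,2:]
def unproj(c,uv,z):
    d=c["R"].T@np.linalg.inv(c["K"])@np.array([uv[0],uv[1],1.]); o=-c["R"].T@c["t"]
    return o+d*(z-o[2])/d[2]
S=6
def hull(c,m,p,z):
    P=m@Rot.from_euler('z',p[2]).as_matrix().T+[p[0],p[1],z]
    return cv2.convexHull(proj(c,P).astype(np.float32))
def fit(cams,masks,m,z,p0,yaw=True,yaws=None):
    """cams/masks lists; boundary matched through IoU on a supersampled raster"""
    best=None
    data=[]
    for c,k in zip(cams,masks):
        x,y,w,h=cv2.boundingRect(k.astype(np.uint8)); x-=8;y-=8;w+=16;h+=16
        x=max(x,0);y=max(y,0)
        kk=cv2.resize(k[y:y+h,x:x+w].astype(np.float32),None,fx=S,fy=S,interpolation=cv2.INTER_LINEAR)>.5
        data.append((c,kk,x,y))
    def cost(p):
        t=0
        for c,kk,x,y in data:
            r=np.zeros(kk.shape,np.uint8)
            hh=(hull(c,m,p,z)-[x-.0,y-.0]+.5)*S-.5
            cv2.fillConvexPoly(r,np.round(hh*16).astype(np.int32),1,shift=4)
            r=r>0; t+=1-(r&kk).sum()/(r|kk).sum()
        return t/len(data)
    for y0 in (yaws if yaws is not None else (np.arange(0,np.pi,np.pi/8) if yaw else [0])):
        f=(lambda q:cost([*q[:2],q[2] if yaw else 0]))
        q0=np.array([*p0,y0]); sim=q0+np.array([[0,0,0],[.015,0,0],[0,.015,0],[0,0,.3]])
        r=minimize(f,q0,method='Nelder-Mead',options=dict(initial_simplex=sim,xatol=1e-4,fatol=1e-4))
        if best is None or r.fun<best.fun: best=r
    return best.x,best.fun
```

Run:
```python
from h import *
out=[]
for n,boxes in (("scene",[(260,70,160,150),(140,230,160,150)]),("side",[(200,130,130,110),(210,210,130,110)])):
    c=env.read_camera(n);np.save(f"pics/{n}.npy",c,allow_pickle=True)
    for x,y,w,h in boxes:
        out.append(cv2.resize(c["image"][y:y+h,x:x+w,::-1],(400,300),interpolation=cv2.INTER_NEAREST))
cv2.imwrite("pics/mos.png",np.vstack([np.hstack(out[:2]),np.hstack(out[2:])]))
```

```text
(no output)
```

View pics/mos.png

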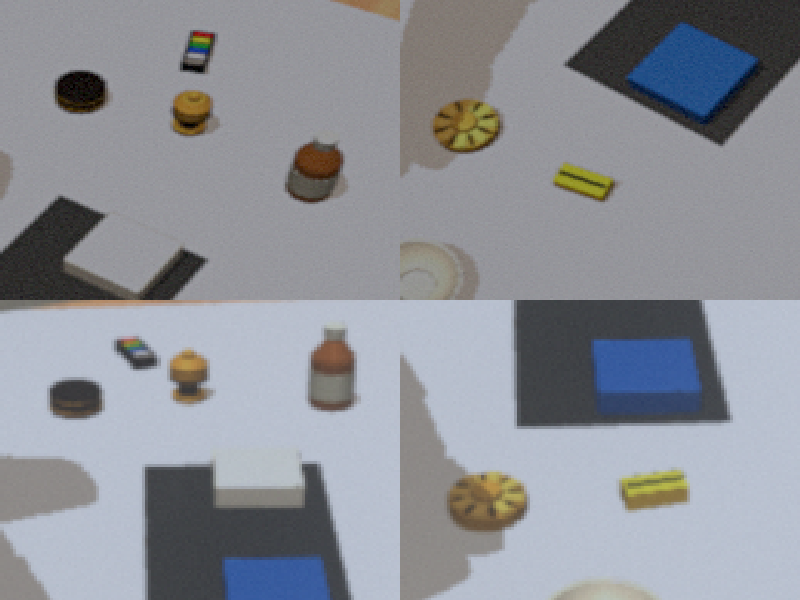

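The crops show every piece clearly. The finial is upright, the bar is tilted in the plane, and the marker and rosette are near the blue block. Fitting poses next.

```bash
cat >> h.py <<'E'
def objmask(c,roi,kind="any"):
    im=c["image"]; hsv=cv2.cvtColor(cv2.GaussianBlur(im,(0,0),.6),cv2.COLOR_RGB2HSV)
    s,v=hsv[...,1].astype(int),hsv[...,2].astype(int)
    k=((s>95)|(v<100)) if kind=="any" else ((hsv[...,0]>100)&(hsv[...,0]<130)&(s>140)) if kind=="blue" else ((v<100)|((hsv[...,0]>100)&(hsv[...,0]<130)&(s>140)))
    x,y,w,h=roi; m=np.zeros(k.shape,np.uint8); m[y:y+h,x:x+w]=k[y:y+h,x:x+w]
    n,l,st,_=cv2.connectedComponentsWithStats(m)
    m=(l==1+np.argmax(st[1:,4])).astype(np.uint8)
    o=np.zeros_like(m); cv2.fillConvexPoly(o,cv2.convexHull(cv2.findNonZero(m)),1); return o
E
cat > m1.py <<'E'
from h import *
cams=[np.load(f"pics/{n}.npy",allow_pickle=True).item() for n in("scene","side")]
R=dict(socle=((275,98,34,36),(208,152,30,26),"any"),finial=((322,106,28,36),(248,142,26,28),"any"),
 colourbar=((326,80,28,32),(232,138,24,20),"any"),rosette=((146,272,42,40),(218,266,40,34),"any"),
 marker=((196,306,34,30),(274,266,36,26),"any"),blue=((225,235,65,65),(268,220,44,36),"blue"),mat=((200,160,150,145),(235,180,85,80),"mat"))
Z=dict(blue=.004)
for n,(r0,r1,k) in R.items():
    ms=[objmask(c,r,k) for c,r in zip(cams,(r0,r1))]
    m=MODEL["block" if n=="blue" else n]; z=Z.get(n,0)
    u,v=(r0[0]+r0[2]/2,r0[1]+r0[3]/2); p0=unproj(cams[0],(u,v),.01)[:2]
    yaw=n in("colourbar","marker","blue","mat")
    res=[]
    for s in ([0,1],[0],[1]):
        q,f=fit([cams[i] for i in s],[ms[i] for i in s],m,z,p0,yaw); res.append((q.round(4).tolist(),round(f,3)))
    print(n,res)
E
python3 m1.py
```

```text
socle [([0.4257, 0.3018, 0.1223], np.float64(0.149)), ([0.4265, 0.3013, 0.0875], np.float64(0.056)), ([0.4246, 0.308, 0.0876], np.float64(0.223))]
finial [([0.5563, 0.3193, 0.1552], np.float64(0.219)), ([0.5564, 0.3187, 0.1652], np.float64(0.132)), ([0.5546, 0.3285, 0.0758], np.float64(0.299))]
colourbar [([0.5056, 0.4419, 1.8492], np.float64(0.216)), ([0.5056, 0.442, 1.8592], np.float64(0.085)), ([0.5018, 0.4414, 1.7158], np.float64(0.299))]
rosette [([0.4355, -0.3123, 0.0656], np.float64(0.141)), ([0.4359, -0.3126, 0.0117], np.float64(0.064)), ([0.4329, -0.306, 0.0477], np.float64(0.206))]
marker [([0.5682, -0.3145, 1.6526], np.float64(0.155)), ([0.5691, -0.3145, 1.6693], np.float64(0.102)), ([0.5664, -0.314, 1.4697], np.float64(0.179))]
blue [([0.5858, -0.153, 1.4916], np.float64(0.178)), ([0.5861, -0.1532, 1.495], np.float64(0.028)), ([0.5878, -0.1236, -0.1188], np.float64(0.285))]
mat [([0.5941, -0.0383, -0.0729], np.float64(0.028)), ([0.5942, -0.0387, -0.0691], np.float64(0.008)), ([0.5931, -0.0366, -0.0783], np.float64(0.042))]
```

```bash
echo '{"deltas": [[0.05,-0.02,0.02,0,0,-0.15],[0.1,-0.04,0.04,0,0,-0.32],[0.15,-0.06,0.06,0,0,-0.5],[0.2,-0.08,0.08,0,0,-0.68],[0.247,-0.0986,0.1,0,0,-0.86],[0.247,-0.0986,0.1,0,0,-1.03],[0.247,-0.0986,0.1,0,0,-1.03]]}' | python3 nudge.py 0.085 20
cat > s.py <<'E'
from h import *
import sys
s=env.get_state(); q=s["orientation"]; Rm=Rot.from_quat(np.r_[q[1:],q[0]]).as_matrix()
psi=np.arctan2(Rm[1,0],Rm[0,0]); print("psi",psi.round(4),"tcp",s["tcp_pos"].round(4),"j6",s["joint_pos"][5].round(2))
if len(sys.argv)>1:   # target x y z psi -> tool-frame shift
    t=np.array([float(a) for a in sys.argv[1:4]]); print("shift",(Rm.T@(t-s["tcp_pos"])).round(4),"rz",round((psi-float(sys.argv[4])+np.pi)%(2*np.pi)-np.pi,4))
E
python3 s.py .4357 -.3125 .1 1.5
python3 - <<'E'
from h import *
for n in("wrist","scene"):
    c=env.read_camera(n);np.save(f"pics/{n}.npy",c,allow_pickle=True)
    cv2.imwrite(f"pics/{n}1.png",c["image"][:,:,::-1])
    print(n,proj(c,[.4357,-.3125,.024]),proj(c,[.4357,-.3125,.0]))
E
```

```text
clock: 1.08
tcp_pos: [0.4361, -0.3122, 0.1529]
orientation: [-0.0, 0.732, 0.681, -0.0]
wrist_force: [0.1, -0.8, 0.4]
finger_gap: 0.0848
grip_force: 0.0
psi 1.4995 tcp [ 0.4361 -0.3122  0.1529] j6 0.87
shift [-0.0003 -0.0004  0.0529] rz -0.0005
wrist [[275.6437961  203.29843756]] [[275.72385161 194.69262536]]
scene [[164.72529738 289.76797783]] [[166.6957343  293.77932803]]
```

View pics/wrist1.png

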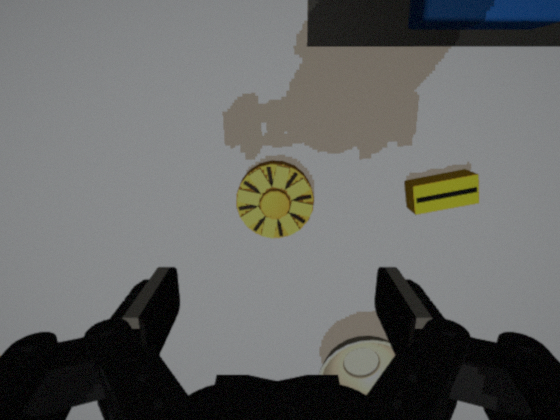

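The wrist view shows the rosette boss at (275,204), against a prediction of (275.6,203.3). The mat edge is level, and the marker is at (443,192). I'll check dish clearance and descend partway.

```bash
python3 - <<'E'
from h import *
c=np.load("pics/scene.npy",allow_pickle=True).item(); print("dish",unproj(c,(145,371),.02),"bottle",unproj(c,(384,168),0))
w=np.load("pics/wrist.npy",allow_pickle=True).item()
m=objmask(w,(395,160,95,65)); print("marker",fit([w],[m],MODEL["marker"],0,(.569,-.3145),True,[.07,1.67]))
m=objmask(w,(225,152,100,95)); print("rosette",fit([w],[m],MODEL["rosette"],0,(.4357,-.3125),False))
E
echo '{"deltas": [[0,0,0.03,0,0,0],[0,0,0.06,0,0,0],[0,0,0.09,0,0,0],[0,0,0.115,0,0,0],[0,0,0.125,0,0,0],[0,0,0.125,0,0,0]]}' | python3 nudge.py
```

```text
dish [ 0.50847101 -0.48138126  0.02      ] bottle [0.72650681 0.27310679 0.        ]
marker (array([ 0.56671386, -0.31583106, -1.44908633]), np.float64(0.029122638324860062))
rosette (array([ 0.43503369, -0.31345489,  0.21613384]), np.float64(0.028187759141399482))
clock: 1.92
tcp_pos: [0.4355, -0.3134, 0.0282]
orientation: [-0.0, 0.732, 0.681, -0.0]
wrist_force: [0.1, 0.5, 0.0]
finger_gap: 0.0848
grip_force: 0.0
```

```bash
echo '{"deltas": [[0,0,0.004,0,0,0],[0,0,0.004,0,0,0]]}' | python3 nudge.py; echo '{"deltas": [[0,0,0.004,0,0,0],[0,0,0.004,0,0,0]]}' | python3 nudge.py|grep -E "tcp|force"
python3 - <<'E'
from h import *
out=[]
for n,(x,y,w,h) in(("side",(195,225,90,68)),("scene",(120,250,90,68))):
    c=env.read_camera(n); out.append(cv2.resize(c["image"][y:y+h,x:x+w,::-1],(400,300),interpolation=cv2.INTER_CUBIC))
cv2.imwrite("pics/g1.png",np.hstack(out))
E
```

```text
clock: 2.17
tcp_pos: [0.4363, -0.3134, 0.025]
orientation: [0.001, 0.732, 0.681, 0.0]
wrist_force: [-1.0, -0.4, 0.5]
finger_gap: 0.0851
grip_force: 0.0
tcp_pos: [0.4359, -0.3129, 0.0202]
wrist_force: [0.0, -0.1, 0.4]
grip_force: 0.0
```

View pics/g1.png

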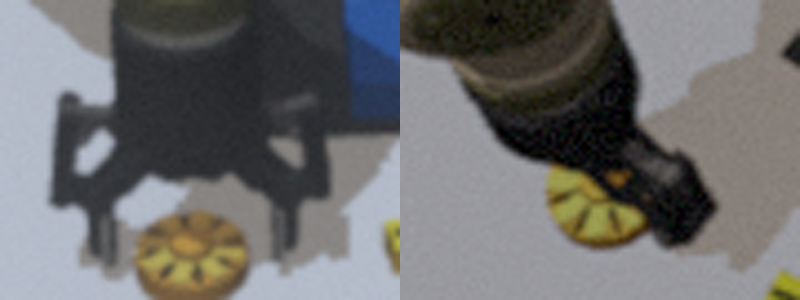

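The fingers straddle the rosette evenly with no contact force. I'll go 3 mm lower, grip and lift slightly.

```bash
echo '{"deltas": [[0,0,0.003,0,0,0],[0,0,0.003,0,0,0]]}' | python3 nudge.py|grep -E "tcp|wrist"; echo '{"deltas": [[0,0,0,0,0,0],[0,0,0,0,0,0],[0,0,0,0,0,0],[0,0,0,0,0,0],[0,0,0,0,0,0]]}' | python3 nudge.py 0.045 25
```

```text
tcp_pos: [0.4358, -0.3129, 0.017]
wrist_force: [0.2, 0.2, 0.2]
clock: 3.4
tcp_pos: [0.436, -0.3131, 0.0175]
orientation: [0.0, 0.732, 0.682, -0.0]
wrist_force: [-1.1, -0.3, 3.7]
finger_gap: 0.0609
grip_force: 27.6
```

```bash
echo '{"deltas": [[0,0,-0.015,0,0,0],[0,0,-0.04,0,0,0],[0,0,-0.07,0,0,0],[0.03,0.024,-0.08,0,0,0],[0.07,0.056,-0.08,0,0,0],[0.11,0.089,-0.08,0,0,0],[0.145,0.118,-0.08,0,0,0],[0.17,0.138,-0.08,0,0,0]]}' | python3 nudge.py |grep -E "tcp|gap|grip"; echo '{"deltas": [[0,0,0,0,0,0]]}' | python3 nudge.py | grep -E "tcp|gap"; python3 s.py .586 -.1533 .0525 1.5
python3 - <<'E'
from h import *
c=env.read_camera("wrist");cv2.imwrite("pics/w2.png",c["image"][:,:,::-1]);np.save("pics/wrist.npy",c,allow_pickle=True)
print(proj(c,[[.586,-.1534,.034]]), proj(c,box(.09,.09,.034)[1::2]@Rot.from_euler('z',-.07).as_matrix().T+[.586,-.1534,0]).round(0).tolist())
E
```

```text
tcp_pos: [0.5869, -0.1515, 0.0981]
finger_gap: 0.0609
grip_force: 27.5
tcp_pos: [0.587, -0.1514, 0.0979]
finger_gap: 0.0609
psi 1.5034 tcp [ 0.587  -0.1514  0.0979] j6 1.25
shift [-0.002  -0.0009  0.0454] rz 0.0034
[[274.44515033 239.39653336]] [[202.0, 306.0], [192.0, 163.0], [346.0, 306.0], [357.0, 163.0]]
```

View pics/w2.png

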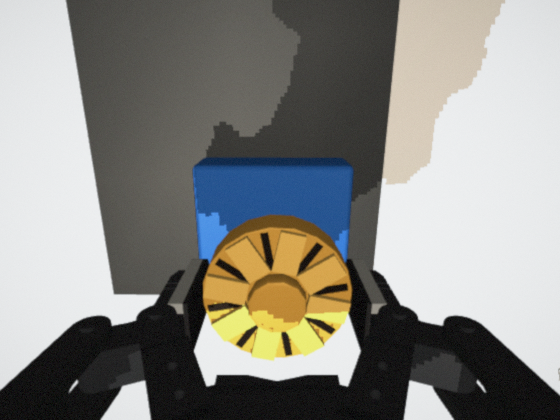

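The rosette is held level, and the blue block (193–353, top edge row 160) lies where predicted. Setting it down.

```bash
echo '{"deltas": [[-0.002,-0.001,0.015,0,0,0],[-0.002,-0.001,0.03,0,0,0],[-0.002,-0.001,0.039,0,0,0],[-0.002,-0.001,0.043,0,0,0],[-0.002,-0.001,0.045,0,0,0],[-0.002,-0.001,0.0455,0,0,0]]}' | python3 nudge.py |grep -E "tcp|wrist"; echo '{"deltas": [[0,0,0,0,0,0],[0,0,0,0,0,0],[0,0,0,0,0,0],[0,0,0,0,0,0]]}' | python3 nudge.py 0.085 |grep -E "tcp|gap|wrist"; echo '{"deltas": [[0,0,-0.01,0,0,0],[0,0,-0.04,0,0,0],[0,0,-0.09,0,0,0],[0,0,-0.1,0,0,0]]}' | python3 nudge.py; python3 s.py .5667 -.3158 .12 1.693
python3 - <<'E'
from h import *
c=env.read_camera("wrist");cv2.imwrite("pics/w3.png",c["image"][:,:,::-1])
E
```

```text
tcp_pos: [0.5847, -0.1553, 0.052]
wrist_force: [0.2, -0.5, -0.5]
tcp_pos: [0.5846, -0.1552, 0.0519]
wrist_force: [0.6, 0.5, 0.3]
finger_gap: 0.0851
clock: 6.32
tcp_pos: [0.5868, -0.1561, 0.1565]
orientation: [0.003, 0.732, 0.682, 0.002]
wrist_force: [0.1, -0.5, 0.2]
finger_gap: 0.0852
grip_force: 0.0
psi 1.4999 tcp [ 0.5868 -0.1561  0.1565] j6 1.25
shift [-0.1607 -0.0089  0.0369] rz -0.1931
```

View pics/w3.png

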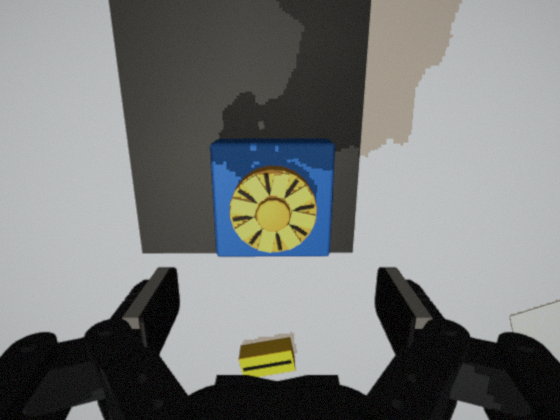

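The rosette lies flat on the blue block, maybe a few mm towards its near side (rim centre about row 210, block centre about row 200). Measuring that.

Run:
```python
from h import *
c=env.read_camera("wrist"); im=c["image"]; hsv=cv2.cvtColor(im,cv2.COLOR_RGB2HSV)
y=((hsv[...,0]<40)&(hsv[...,1]>110)).astype(np.uint8); y[:150]=0;y[262:]=0;y[:,:205]=0;y[:,345:]=0
o=np.zeros_like(y);cv2.fillConvexPoly(o,cv2.convexHull(cv2.findNonZero(y)),1)
print("ros",fit([c],[o],MODEL["rosette"],.034,(.585,-.155),False))
b=((hsv[...,0]>100)&(hsv[...,0]<130)&(hsv[...,1]>150)).astype(np.uint8); b[:125]=0;b[265:]=0;b[:,:200]=0;b[:,345:]=0
o=np.zeros_like(b);cv2.fillConvexPoly(o,cv2.convexHull(cv2.findNonZero(b)),1)
print("blk",fit([c],[o],MODEL["block"],.004,(.585,-.155),True,[-.07]), cv2.boundingRect(o))
```

```text
ros (array([ 0.58520802, -0.15666467,  0.03976348]), np.float64(0.051626901978193196))
blk (array([ 0.58482378, -0.1552494 , -0.07175841]), np.float64(0.046178187241193935)) (211, 139, 125, 117)
```

```bash
echo '{"deltas": [[-0.04,-0.002,0.01,0,0,-0.05],[-0.09,-0.005,0.02,0,0,-0.1],[-0.13,-0.007,0.03,0,0,-0.16],[-0.16,-0.009,0.037,0,0,-0.193],[-0.1607,-0.0089,0.037,0,0,-0.193],[-0.1607,-0.0089,0.037,0,0,-0.193]]}' | python3 nudge.py |grep -E "tcp"; python3 s.py .5667 -.3158 .02 1.693
python3 - <<'E'
from h import *
w=env.read_camera("wrist")
m=objmask(w,(200,140,150,125)); print("marker",cv2.boundingRect(m),fit([w],[m],MODEL["marker"],0,(.567,-.315),True,[1.69]))
E
```

```text
tcp_pos: [0.5635, -0.314, 0.1136]
psi 1.6924 tcp [ 0.5635 -0.314   0.1136] j6 0.82
shift [-0.0024  0.0031  0.0936] rz -0.0006
marker (245, 197, 75, 42) (array([ 0.56744973, -0.31570212,  1.69262893]), np.float64(0.029155260756650536))
```

```bash
echo '{"deltas": [[-0.002,0.0035,0.03,0,0,0],[-0.002,0.0035,0.06,0,0,0],[-0.002,0.0035,0.08,0,0,0],[-0.002,0.0035,0.09,0,0,0],[-0.002,0.0035,0.094,0,0,0],[-0.002,0.0035,0.094,0,0,0]]}' | python3 nudge.py |grep -E "tcp|wrist";  echo '{"deltas": [[0,0,0,0,0,0],[0,0,0,0,0,0],[0,0,0,0,0,0],[0,0,0,0,0,0],[0,0,0,0,0,0],[0,0,0,0,0,0]]}' | python3 nudge.py 0.035 25
echo '{"deltas": [[0,0,-0.02,0,0,0],[0,0,-0.06,0,0,0],[0,0,-0.1,0,0,0],[0,0,-0.12,0,0,0]]}' | python3 nudge.py |grep -E "tcp|gap|grip";  python3 s.py .5248 .0806 .02 3.07
```

```text
tcp_pos: [0.5684, -0.3163, 0.0214]
wrist_force: [-0.1, 0.4, 0.2]
clock: 8.72
tcp_pos: [0.5684, -0.3168, 0.0217]
orientation: [0.001, 0.663, 0.749, 0.0]
wrist_force: [-0.9, -0.3, 6.3]
finger_gap: 0.0495
grip_force: 27.7
tcp_pos: [0.5686, -0.3169, 0.143]
finger_gap: 0.0495
grip_force: 27.0
psi 1.6928 tcp [ 0.5686 -0.3169  0.143 ] j6 0.82
shift [0.4001 0.0047 0.1223] rz -1.3772
```

```bash
echo '{"deltas": [[0.03,0,0,0,0,-0.1],[0.08,0.001,0,0,0,-0.27],[0.135,0.002,0,0,0,-0.45],[0.19,0.002,0,0,0,-0.63],[0.245,0.003,0,0,0,-0.81],[0.3,0.004,0,0,0,-0.99],[0.35,0.004,0,0,0,-1.17],[0.385,0.005,0,0,0,-1.32]]}' | python3 nudge.py |grep -E "tcp|gap|grip"; echo '{"deltas": [[0,0,0,0,0,0],[0,0,0,0,0,0]]}' | python3 nudge.py |grep -E tcp;  python3 s.py .5248 .0806 .0265 3.07
python3 - <<'E'
from h import *
c=env.read_camera("wrist");cv2.imwrite("pics/w4.png",c["image"][:,:,::-1]);np.save("pics/wrist.npy",c,allow_pickle=True)
E
```

```text
tcp_pos: [0.525, 0.0685, 0.1404]
finger_gap: 0.0494
grip_force: 27.0
tcp_pos: [0.526, 0.0661, 0.1405]
psi 3.0119 tcp [0.526  0.0661 0.1405] j6 0.1
shift [0.003  0.0143 0.114 ] rz -0.0581
```

View pics/w4.png

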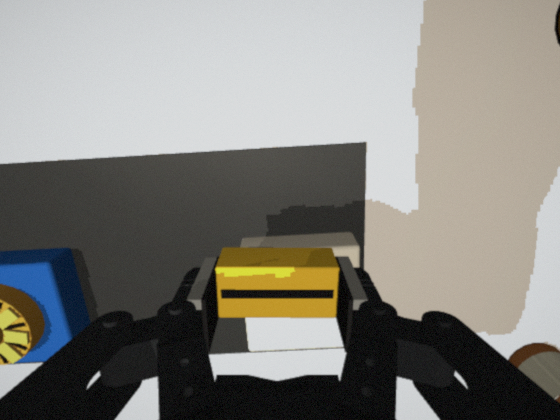

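The marker is held squarely, with the white block visible behind it (left edge about column 245, near face about row 238). Checking the block's predicted corners, then placing.

```bash
python3 - <<'E'
from h import *
c=np.load("pics/wrist.npy",allow_pickle=True).item()
print(proj(c,box(.09,.09,.034)[1::2]@Rot.from_euler('z',-.07).as_matrix().T+[.6017,.0752,0]).round(0).tolist())
E
echo '{"deltas": [[0.003,0.0143,0.03,0,0,-0.03],[0.003,0.0143,0.06,0,0,-0.058],[0.003,0.0143,0.085,0,0,-0.058],[0.003,0.0143,0.1,0,0,-0.058],[0.003,0.0143,0.104,0,0,-0.058],[0.003,0.0143,0.104,0,0,-0.058]]}' | python3 nudge.py |grep -E "tcp|wrist"; python3 s.py .5248 .0806 .0265 3.07
```

```text
[[238.0, 253.0], [361.0, 247.0], [248.0, 354.0], [360.0, 349.0]]
tcp_pos: [0.5253, 0.0805, 0.0371]
wrist_force: [0.1, 0.7, -0.5]
psi 3.0699 tcp [0.5253 0.0805 0.0371] j6 0.07
shift [0.0005 0.     0.0106] rz -0.0001
```

```bash
echo '{"deltas": [[0,0,0.005,0,0,0],[0,0,0.009,0,0,0],[0,0,0.0105,0,0,0],[0,0,0.0105,0,0,0]]}' | python3 nudge.py |grep -E "tcp|wrist"; echo '{"deltas": [[0,0,0,0,0,0],[0,0,0,0,0,0],[0,0,0,0,0,0]]}' | python3 nudge.py 0.07 |grep -E "gap|wrist"; echo '{"deltas": [[0,0,-0.01,0,0,0],[0,0,-0.04,0,0,0],[0,0,-0.09,0,0,0],[0,0,-0.12,0,0,0],[0,0,-0.12,0,0,0]]}' | python3 nudge.py 0.085|grep -E "clock|tcp"
python3 - <<'E'
from h import *
w=env.read_camera("wrist");np.save("pics/wrist.npy",w,allow_pickle=True);cv2.imwrite("pics/w5.png",w["image"][:,:,::-1])
E
python3 s.py .4262 .3016 .15 1.5
```

```text
tcp_pos: [0.5248, 0.081, 0.0262]
wrist_force: [-0.4, 0.3, -0.6]
wrist_force: [-0.2, -0.4, 0.4]
finger_gap: 0.07
clock: 12.78
tcp_pos: [0.5271, 0.081, 0.1498]
psi 3.0708 tcp [0.5259 0.0809 0.1479] j6 0.07
shift [ 0.115   0.2131 -0.0025] rz 1.5708
```

View pics/w5.png

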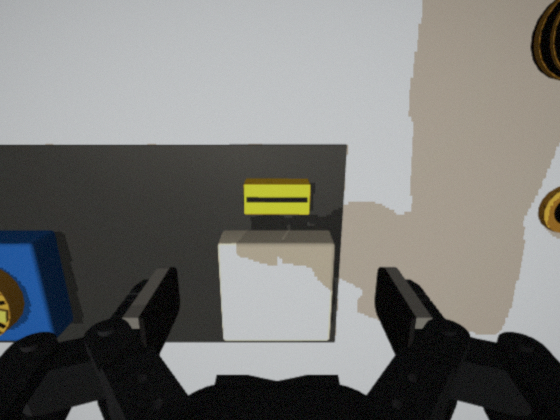

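The marker stands squarely in front of the white block, at (277,197) with the block's front edge at row 232–243. The block's top face spans columns 220–333. On to the socle.

```bash
python3 - <<'E'
from h import *
c=np.load("pics/wrist.npy",allow_pickle=True).item()
P=np.array([unproj(c,p,.034) for p in((219,244),(334,242),(223,341),(332,340))]);print(P.round(4).tolist(),P.mean(0))
P=np.array([unproj(c,p,.024) for p in((245,185),(310,183),(246,215),(310,215))]);print(P.mean(0))
E
echo '{"deltas": [[0.015,0.027,0,0,0,0.18],[0.03,0.055,0,0,0,0.36],[0.045,0.083,0,0,0,0.54],[0.06,0.11,0,0,0,0.72],[0.075,0.139,0,0,0,0.9],[0.09,0.166,0,0,0,1.08],[0.102,0.19,0,0,0,1.26],[0.115,0.213,0,0,0,1.44]]}' | python3 nudge.py |grep -E tcp; echo '{"deltas": [[0,0,0,0,0,0.13],[0,0,0,0,0,0.13]]}' | python3 nudge.py |grep tcp; python3 s.py .4262 .3016 .15 1.5
python3 - <<'E'
from h import *
w=env.read_camera("wrist"); np.save("pics/wrist.npy",w,allow_pickle=True)
m=objmask(w,(205,140,150,125)); print(cv2.boundingRect(m),fit([w],[m],MODEL["socle"],0,(.426,.3016),False))
E
```

```text
[[0.5533, 0.0352, 0.034], [0.5578, 0.1217, 0.034], [0.6414, 0.0277, 0.034], [0.6467, 0.1184, 0.034]] [0.59979047 0.07573952 0.034     ]
[0.52469323 0.08159886 0.024     ]
tcp_pos: [0.4239, 0.3019, 0.1447]
tcp_pos: [0.4242, 0.3014, 0.1449]
psi 1.503 tcp [0.4242 0.3014 0.1449] j6 2.1
shift [ 0.0003  0.002  -0.0051] rz 0.003
(237, 162, 81, 84) (array([0.42480668, 0.30059149, 0.0832871 ]), np.float64(0.029284505557976237))
```

```bash
echo '{"deltas": [[0,0.001,0.03,0,0,0],[0,0.001,0.07,0,0,0],[0,0.001,0.1,0,0,0],[0,0.001,0.115,0,0,0],[0,0.001,0.121,0,0,0],[0,0.001,0.121,0,0,0]]}' | python3 nudge.py |grep -E "tcp|wrist";  echo '{"deltas": [[0,0,0,0,0,0],[0,0,0,0,0,0],[0,0,0,0,0,0],[0,0,0,0,0,0],[0,0,0,0,0,0]]}' | python3 nudge.py 0.045 25|grep -E "tcp|wrist|gap|grip"
echo '{"deltas": [[0,0,-0.02,0,0,0],[0,0,-0.06,0,0,0],[0,0,-0.1,0,0,0],[0,0,-0.12,0,0,0],[0,0,-0.12,0,0,0]]}' | python3 nudge.py |grep -E "tcp|gap|grip";  python3 s.py .601 .0755 .15 1.5
```

```text
tcp_pos: [0.4266, 0.3015, 0.0256]
wrist_force: [-0.2, 0.6, 0.5]
tcp_pos: [0.427, 0.3019, 0.0264]
wrist_force: [-0.7, -0.8, 5.4]
finger_gap: 0.0592
grip_force: 26.6
tcp_pos: [0.4274, 0.3021, 0.147]
finger_gap: 0.0592
grip_force: 27.6
psi 1.5009 tcp [0.4274 0.3021 0.147 ] j6 2.1
shift [-0.2139  0.189  -0.0028] rz 0.0009
```

```bash
echo '{"deltas": [[-0.02,0.018,0,0,0,0],[-0.06,0.053,0,0,0,0],[-0.1,0.088,0,0,0,0],[-0.14,0.124,0,0,0,0],[-0.175,0.155,0,0,0,0],[-0.2,0.177,0,0,0,0],[-0.212,0.188,0,0,0,0],[-0.213,0.189,0,0,0,0]]}' | python3 nudge.py |grep -E "tcp|gap"; echo '{"deltas": [[0,0,0.03,0,0,0],[0,0,0.05,0,0,0],[0,0,0.06,0,0,0],[0,0,0.06,0,0,0],[0,0,0.06,0,0,0]]}' | python3 nudge.py |grep -E "tcp|gap"; python3 s.py .601 .0762 .061 1.5
```

```text
tcp_pos: [0.5995, 0.0754, 0.1441]
finger_gap: 0.0591
tcp_pos: [0.6003, 0.0762, 0.0862]
finger_gap: 0.0594
psi 1.5014 tcp [0.6003 0.0762 0.0862] j6 1.63
shift [0.     0.0007 0.0252] rz 0.0014
```

```bash
echo '{"deltas": [[0,0,0.012,0,0,0],[0,0,0.02,0,0,0],[0,0,0.024,0,0,0],[0,0,0.025,0,0,0],[0,0,0.025,0,0,0]]}' | python3 nudge.py |grep -E "tcp|wrist"; echo '{"deltas": [[0,0,0,0,0,0],[0,0,0,0,0,0],[0,0,0,0,0,0],[0,0,0,0,0,0]]}' | python3 nudge.py 0.085 |grep -E "gap|wrist"; echo '{"deltas": [[0,0,-0.01,0,0,0],[0,0,-0.04,0,0,0],[0,0,-0.09,0,0,0],[0,0,-0.11,0,0,0],[0,0,-0.11,0,0,0]]}' | python3 nudge.py |grep -E "clock|tcp"
python3 - <<'E'
from h import *
w=env.read_camera("wrist");np.save("pics/wrist.npy",w,allow_pickle=True);cv2.imwrite("pics/w6.png",w["image"][:,:,::-1])
E
python3 s.py .5564 .3187 .15 1.5
```

```text
tcp_pos: [0.5996, 0.0757, 0.0606]
wrist_force: [-2.0, -0.5, 3.6]
wrist_force: [-0.2, -0.0, -0.6]
finger_gap: 0.0851
clock: 19.5
tcp_pos: [0.6014, 0.0758, 0.1731]
psi 1.5008 tcp [0.6004 0.0758 0.1712] j6 1.63
shift [ 0.2393 -0.0609  0.0211] rz 0.0008
```

View pics/w6.png

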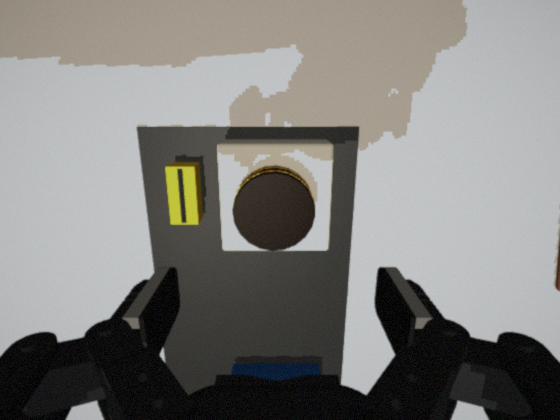

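The socle is on the white block, its top disc centred at (274,210), with the block's top face at columns 218–333 and rows 143–250. Checking the centring and moving over the finial.

```bash
python3 - <<'E'
from h import *
c=np.load("pics/wrist.npy",allow_pickle=True).item()
P=np.array([unproj(c,p,.034) for p in((217,144),(334,143),(222,250),(330,250))]);print(P.mean(0))
print("socle",unproj(c,(274,210),.062))
E
echo '{"deltas": [[0.03,-0.008,0,0,0,0],[0.07,-0.018,0,0,0,0],[0.12,-0.031,0,0,0,0],[0.17,-0.044,0,0,0,0],[0.21,-0.054,0,0,0,0],[0.235,-0.06,0,0,0,0],[0.239,-0.061,0,0,0,0],[0.239,-0.061,0,0,0,0]]}' | python3 nudge.py |grep -E tcp
python3 - <<'E'
from h import *
w=env.read_camera("wrist"); np.save("pics/wrist.npy",w,allow_pickle=True);cv2.imwrite("pics/w7.png",w["image"][:,:,::-1])
m=objmask(w,(205,120,150,145)); print(cv2.boundingRect(m),fit([w],[m],MODEL["finial"],0,(.5564,.3187),False))
E
python3 s.py .5564 .3187 .043 1.5
```

```text
[0.60186406 0.07553835 0.034     ]
socle [0.60051153 0.07611628 0.062     ]
tcp_pos: [0.5552, 0.3179, 0.169]
(248, 169, 59, 67) (array([0.55576033, 0.31703575, 0.1412226 ]), np.float64(0.02664712953295134))
psi 1.5002 tcp [0.5555 0.3175 0.1693] j6 2.04
shift [0.0014 0.001  0.1263] rz 0.0002
```

View pics/w7.png

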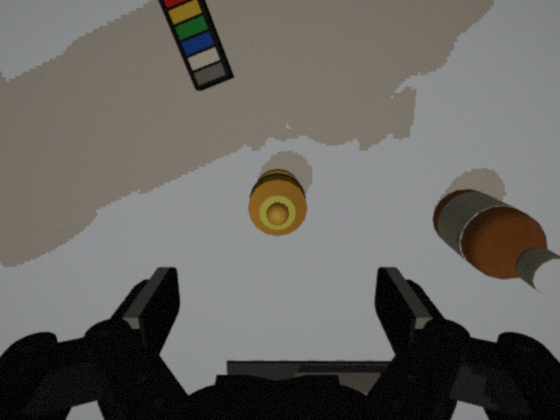

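The finial stands at (277,210), centred between the open fingers, and the bottle at (490,235) is well clear.

```bash
echo '{"deltas": [[0,0.0005,0.03,0,0,0],[0,0.0005,0.07,0,0,0],[0,0.0005,0.1,0,0,0],[0,0.0005,0.12,0,0,0],[0,0.0005,0.13,0,0,0],[0,0.0005,0.131,0,0,0],[0,0.0005,0.131,0,0,0]]}' | python3 nudge.py |grep -E "tcp|wrist";  echo '{"deltas": [[0,0,0,0,0,0],[0,0,0,0,0,0],[0,0,0,0,0,0],[0,0,0,0,0,0],[0,0,0,0,0,0],[0,0,0,0,0,0],[0,0,0,0,0,0]]}' | python3 nudge.py 0.03 25|grep -E "tcp|wrist|gap|grip"
echo '{"deltas": [[0,0,-0.01,0,0,0],[0,0,-0.03,0,0,0],[0,0,-0.06,0,0,0],[0,0,-0.1,0,0,0],[0,0,-0.12,0,0,0],[0,0,-0.12,0,0,0]]}' | python3 nudge.py |grep -E "tcp|gap|grip";  python3 s.py .6008 .076 .158 1.5
python3 - <<'E'
from h import *
w=env.read_camera("wrist");cv2.imwrite("pics/w8.png",w["image"][:,:,::-1])
E
```

```text
tcp_pos: [0.5571, 0.3183, 0.0402]
wrist_force: [-0.5, -0.2, 0.4]
tcp_pos: [0.5565, 0.3186, 0.04]
wrist_force: [-1.1, -0.6, 6.5]
finger_gap: 0.0433
grip_force: 25.5
tcp_pos: [0.5574, 0.3189, 0.1614]
finger_gap: 0.0429
grip_force: 25.7
psi 1.5008 tcp [0.5574 0.3189 0.1614] j6 2.04
shift [-0.2393  0.0603  0.0032] rz 0.0008
```

View pics/w8.png

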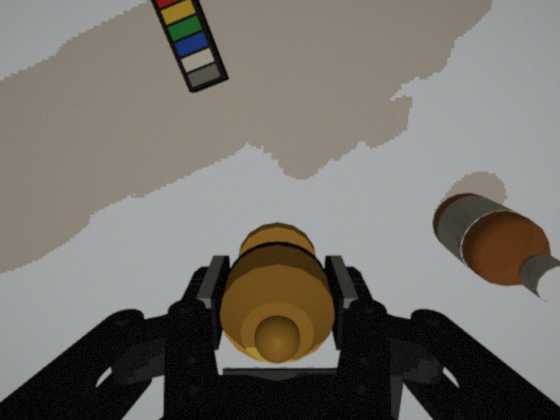

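The finial is held upright. Carrying it over the socle.

```bash
echo '{"deltas": [[-0.015,0.004,0,0,0,0],[-0.05,0.013,0,0,0,0],[-0.1,0.025,0,0,0,0],[-0.15,0.038,0,0,0,0],[-0.19,0.048,0,0,0,0],[-0.22,0.055,0,0,0,0],[-0.236,0.06,0,0,0,0],[-0.238,0.06,0,0,0,0]]}' | python3 nudge.py |grep -E "tcp|gap"; echo '{"deltas": [[0,0,0.015,0,0,0],[0,0,0.03,0,0,0],[0,0,0.035,0,0,0],[0,0,0.035,0,0,0],[0,0,0.035,0,0,0]]}' | python3 nudge.py |grep -E "tcp|gap"; python3 s.py .6008 .0768 .103 1.5
```

```text
tcp_pos: [0.5992, 0.0757, 0.1584]
finger_gap: 0.0437
tcp_pos: [0.5997, 0.0771, 0.1246]
finger_gap: 0.0433
psi 1.5012 tcp [0.5997 0.0771 0.1246] j6 1.64
shift [-0.0002  0.0011  0.0216] rz 0.0012
```

```bash
echo '{"deltas": [[0,0.001,0.01,0,0,0],[0,0.001,0.017,0,0,0],[0,0.001,0.02,0,0,0],[0,0.001,0.0215,0,0,0],[0,0.001,0.0215,0,0,0]]}' | python3 nudge.py |grep -E "tcp|wrist"; echo '{"deltas": [[0,0,0,0,0,0],[0,0,0,0,0,0],[0,0,0,0,0,0],[0,0,0,0,0,0]]}' | python3 nudge.py 0.085 |grep -E "gap|wrist"
echo '{"deltas": [[0,0,-0.01,0,0,0],[0,0,-0.03,0,0,0],[0,0,-0.06,0,0,0],[0,0,-0.09,0,0,0],[0,0,-0.11,0,0,0],[0,0,-0.11,0,0,0]]}' | python3 nudge.py |grep -E "clock|tcp"
python3 - <<'E'
from h import *
w=env.read_camera("wrist");np.save("pics/wrist.npy",w,allow_pickle=True)
m=objmask(w,(240,120,75,150)); print(cv2.boundingRect(m))
cv2.imwrite("pics/w9.png",w["image"][:,:,::-1])
E
python3 s.py .5056 .442 .15 1.86
```

```text
tcp_pos: [0.6005, 0.0767, 0.1028]
wrist_force: [-0.4, 0.0, -0.9]
wrist_force: [0.1, -0.1, -0.1]
finger_gap: 0.0851
clock: 26.65
tcp_pos: [0.6017, 0.0767, 0.2153]
(240, 158, 75, 112)
psi 1.5008 tcp [0.601  0.0768 0.2137] j6 1.64
shift [ 0.3577 -0.1208  0.0635] rz -0.3592
```

View pics/w9.png

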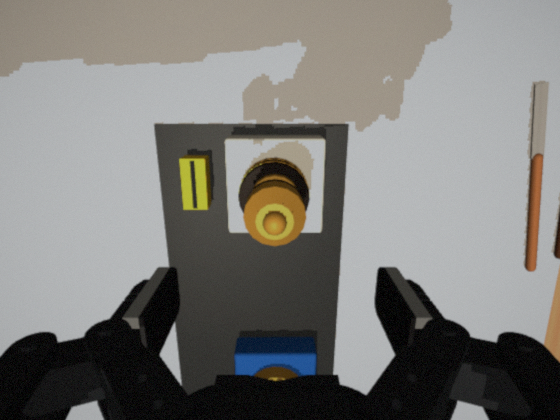

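The finial stands on the socle (ball at (274,222)). On to the bar.

```bash
python3 - <<'E'
from h import *
c=np.load("pics/wrist.npy",allow_pickle=True).item()
print("finial",unproj(c,(274,222),.128),unproj(c,(275,214.5),.112))
E
echo '{"deltas": [[0.04,-0.014,0,0,0,-0.04],[0.09,-0.03,0,0,0,-0.1],[0.14,-0.047,0.01,0,0,-0.16],[0.19,-0.064,0.03,0,0,-0.21],[0.24,-0.08,0.05,0,0,-0.27],[0.29,-0.097,0.063,0,0,-0.33],[0.33,-0.111,0.063,0,0,-0.359],[0.357,-0.121,0.063,0,0,-0.359]]}' | python3 nudge.py |grep -E tcp;echo '{"deltas": [[0,0,0,0,0,0]]}' | python3 nudge.py |grep tcp
python3 - <<'E'
from h import *
w=env.read_camera("wrist"); np.save("pics/wrist.npy",w,allow_pickle=True);cv2.imwrite("pics/w10.png",w["image"][:,:,::-1])
m=objmask(w,(205,120,150,145)); print(cv2.boundingRect(m),fit([w],[m],MODEL["colourbar"],0,(.5056,.442),True,[1.7,1.85,2]))
E
python3 s.py .5056 .442 .02 1.86
```

```text
finial [0.6007951  0.07681369 0.128     ] [0.60142076 0.07632793 0.112     ]
tcp_pos: [0.5029, 0.4428, 0.1475]
tcp_pos: [0.503, 0.4429, 0.1478]
(258, 155, 41, 90) (array([0.50392758, 0.44173491, 1.85908299]), np.float64(0.02724167444155723))
psi 1.8617 tcp [0.5036 0.4416 0.1481] j6 1.88
shift [-1.000e-04  2.400e-03  1.281e-01] rz 0.0017
```

View pics/w10.png

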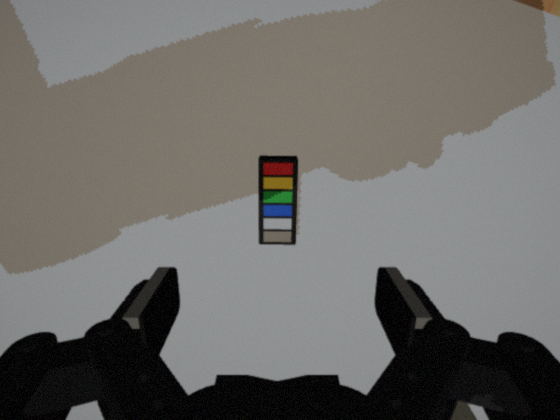

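The bar is centred at (278,200), aligned with the tool and between the fingers.

```bash
echo '{"deltas": [[0,0.001,0.03,0,0,0],[0,0.001,0.07,0,0,0],[0,0.001,0.1,0,0,0],[0,0.001,0.119,0,0,0],[0,0.001,0.124,0,0,0],[0,0.001,0.124,0,0,0]]}' | python3 nudge.py |grep -E "tcp|wrist";  echo '{"deltas": [[0,0,0,0,0,0],[0,0,0,0,0,0],[0,0,0,0,0,0],[0,0,0,0,0,0],[0,0,0,0,0,0],[0,0,0,0,0,0],[0,0,0,0,0,0],[0,0,0,0,0,0]]}' | python3 nudge.py 0.02 25|grep -E "tcp|wrist|gap|grip"
echo '{"deltas": [[0,0,-0.02,0,0,0],[0,0,-0.06,0,0,0],[0,0,-0.12,0,0,0],[0,0,-0.18,0,0,0],[0,0,-0.2,0,0,0],[0,0,-0.2,0,0,0]]}' | python3 nudge.py |grep -E "tcp|gap|grip";  python3 s.py .5937 -.0392 .22 1.5
```

```text
tcp_pos: [0.506, 0.4407, 0.0257]
wrist_force: [-0.4, -0.3, 0.8]
tcp_pos: [0.5061, 0.4419, 0.0265]
wrist_force: [-0.5, -0.1, 5.6]
finger_gap: 0.0297
grip_force: 25.5
tcp_pos: [0.5064, 0.4422, 0.2275]
finger_gap: 0.0292
grip_force: 24.9
psi 1.8598 tcp [0.5064 0.4422 0.2275] j6 1.88
shift [-0.4863 -0.0536  0.0068] rz 0.3598
```

```bash
echo '{"deltas": [[-0.03,-0.003,0,0,0,0.02],[-0.08,-0.009,0,0,0,0.06],[-0.14,-0.015,0,0,0,0.1],[-0.2,-0.022,0,0,0,0.15],[-0.26,-0.029,0,0,0,0.19],[-0.32,-0.035,0,0,0,0.24],[-0.38,-0.042,0,0,0,0.28],[-0.43,-0.047,0,0,0,0.32]]}' | python3 nudge.py |grep -E "tcp|gap"; echo '{"deltas": [[0,0,0,0,0,0],[0,0,0,0,0,0]]}' | python3 nudge.py|grep tcp; python3 s.py .5937 -.0392 .07 1.5
```

```text
tcp_pos: [0.5821, 0.0139, 0.2231]
finger_gap: 0.0293
tcp_pos: [0.5821, 0.0162, 0.2238]
psi 1.5393 tcp [0.5821 0.0162 0.2238] j6 1.49
shift [-0.0551  0.0139  0.1537] rz 0.0393
```

```bash
echo '{"deltas": [[-0.03,0.007,0,0,0,0.02],[-0.05,0.012,0,0,0,0.039],[-0.055,0.0139,0.02,0,0,0.039],[-0.055,0.0139,0.06,0,0,0.039],[-0.055,0.0139,0.1,0,0,0.039],[-0.055,0.0139,0.14,0,0,0.039],[-0.055,0.0139,0.154,0,0,0.039],[-0.055,0.0139,0.154,0,0,0.039]]}' | python3 nudge.py |grep -E "tcp|gap|wrist";echo '{"deltas": [[0,0,0,0,0,0]]}' | python3 nudge.py|grep tcp; python3 s.py .5937 -.0392 .0312 1.5
```

```text
tcp_pos: [0.5948, -0.0388, 0.0712]
wrist_force: [-0.9, 0.3, -0.3]
finger_gap: 0.0294
tcp_pos: [0.5967, -0.0394, 0.0735]
psi 1.5011 tcp [ 0.5967 -0.0394  0.0735] j6 1.44
shift [ 0.     -0.0031  0.0423] rz 0.0011
```

```bash
echo '{"deltas": [[0,-0.002,0.02,0,0,0],[0,-0.002,0.034,0,0,0],[0,-0.002,0.039,0,0,0],[0,-0.002,0.0405,0,0,0],[0,-0.002,0.0405,0,0,0]]}' | python3 nudge.py |grep -E "tcp|wrist"; echo '{"deltas": [[0,0,0,0,0,0],[0,0,0,0,0,0],[0,0,0,0,0,0]]}' | python3 nudge.py 0.06 |grep -E "gap|wrist"
echo '{"deltas": [[0,0,-0.01,0,0,0],[0,0,-0.04,0,0,0],[0,0,-0.09,0,0,0],[0,0,-0.15,0,0,0],[0,0,-0.2,0,0,0],[0,0,-0.22,0,0,0],[0,0,-0.22,0,0,0],[0,0,-0.22,0,0,0]]}' | python3 nudge.py |grep -E "clock|tcp"
python3 - <<'E'
from h import *
w=env.read_camera("wrist");np.save("pics/wrist.npy",w,allow_pickle=True)
s=env.read_camera("side")["image"][150:300,195:335]
cv2.imwrite("pics/end.png",np.hstack([cv2.resize(w["image"][:,:,::-1],(400,300)),cv2.resize(s[:,:,::-1],(400,300))]))
m=objmask(w,(240,165,75,80)); print(cv2.boundingRect(m))
cv2.imwrite("pics/wend.png",w["image"][:,:,::-1])
E
```

```text
tcp_pos: [0.5938, -0.0393, 0.0317]
wrist_force: [0.5, 0.2, -1.0]
wrist_force: [0.4, 0.1, 0.9]
finger_gap: 0.0601
clock: 34.75
tcp_pos: [0.5928, -0.0391, 0.2503]
(240, 165, 75, 80)
```

View pics/end.png

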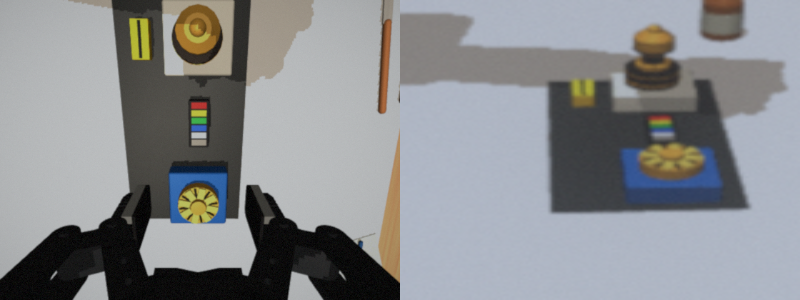

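Left is the wrist view: the bar at (199,122) is squarely between the blocks, with the rosette, finial stack and marker all centred. Right is the side view, where everything stands upright and the bottle is untouched. Handing in.

```bash
python3 -c "
from workcell import env
print(env.hand_in())"
```

```text
the job is handed in; nothing more can be done
None
```

The job is handed in at about 35 s of the 115 s allowed, with no verdict returned; my last camera checks put all five pieces upright in position, well inside tolerance, and the bottle and dish untouched.

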